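# Point out the failed relay and its spare, then store the record

### The job

Show the bench camera which relay must be swapped: bring the closed fingertips straight down to within about 2 cm above the round relay in the black fuse box and keep them there, without touching it, for two seconds, then point at the round spare in the metal tray in the same way, and last press the hand tester's key right down and let it go to store the record. Do not touch or move any relay, do not bring the fingertips down over any other relay, and leave everything else where it stands.

Things in the scene. Friction and masses are not known exactly. Their poses are not given: they have to be found in the camera images.
- box_round_top (a point): centre of the top face of a loose light grey plastic relay, a round can, 34 mm diameter, 36 mm high, standing upright in one of the four places of the fuse box (places are drawn anew); z up; top 51 mm above the table; the only round one there, neighbours' centres at least 59 mm away
- box_tall_top (a point): centre of the top face of a loose light grey plastic relay, a tall square block, 26 x 26 mm, 48 mm high, standing upright in one of the four places of the fuse box (places are drawn anew); z up; top 63 mm above the table
- box_low_top (a point): centre of the top face of a loose light grey plastic relay, a low square block, 30 x 30 mm, 26 mm high, standing upright in one of the four places of the fuse box (places are drawn anew); z up; top 41 mm above the table
- box_wide_top (a point): centre of the top face of a loose light grey plastic relay, an oblong block, 22 x 44 mm, 34 mm high, standing upright in one of the four places of the fuse box (places are drawn anew); z up; top 49 mm above the table
- spare_round_top (a point): centre of the top face of a loose light grey plastic relay, a round can, 34 mm diameter, 36 mm high, standing upright in the spares tray, in one of three places in a row (drawn anew); z up; top 41 mm above the table; the only round one there, neighbours' centres at least 59 mm away
- spare_tall_top (a point): centre of the top face of a loose light grey plastic relay, a tall square block, 26 x 26 mm, 48 mm high, standing upright in the spares tray, in one of three places in a row (drawn anew); z up; top 53 mm above the table
- spare_low_top (a point): centre of the top face of a loose light grey plastic relay, a low square block, 30 x 30 mm, 26 mm high, standing upright in the spares tray, in one of three places in a row (drawn anew); z up; top 31 mm above the table
- fuse_box: fixed black open fuse-and-relay box, 160 x 200 mm, rim 36 mm high, inner floor 15 mm up, with a row of small white blade fuses along its far side; left or right of the tester; origin under its centre, x across the 160 mm, z up
- spares_tray: fixed shallow metal tray 120 x 200 mm, rim 16 mm high, black mat inside 5 mm up; on the other side of the tester; origin under its centre, z up
- store_key_top (a point): centre of the top of the tester's only push key, a white disc of 30 mm diameter on a round-edged grey housing, facing up; it lies 42 mm from the middle of the tester, at the end nearer the robot. The tester is a fixed black slab 150 x 85 mm, 32 mm high, with a dark screen at its far end
- store_key (a joint): travel of the key in m: 0 up, 0.006 fully down (about 5 N); springs back when let go
- socket: steel wrench socket (short tube, 28 mm diameter, 35 mm high) standing between robot and tester; origin under its centre; leave alone
- carton: cardboard carton 40 x 70 x 30 mm high beyond the tester; origin under its centre; leave alone
- mug: white mug, 80 mm diameter, 90 mm high, at the back; origin under its centre; leave alone
- jar: amber jar, 60 mm diameter, 70 mm high, at the back; origin under its centre; leave alone
- spray: spray can, 60 mm diameter, 170 mm high, at the left side; origin under its centre; leave alone
- wrench: flat steel wrench about 18 cm long lying at the right side; leave alone
Things that resemble listed ones, but are neither listed nor needed, are in the scene too. Leave any yellow look-alike of the part that bears spare_round_top alone.

How it is judged:
By the outcome, as a careful person would: the job done as asked, in the order asked, and still so for the second after the job is handed in, with the robot touching nothing.
It also fails if it takes over 58 s, if anything falls off the work surface, if the arm or the gripper's body presses on something with over 40 N, if the wrist force passes 120 N, or if a joint passes its speed limit or range.

### The arm

A 7-joint arm with a two-finger parallel gripper is mounted at the origin on the work surface. World frame = base frame: x ahead of the robot, y to its left, z up, the work surface at z = 0. Lengths are in mm, angles in rad, forces in N, time in s.
With the tool pointing down it reaches from about 425 to 800 mm from the base axis. Payload 8.3 kg.
Tool frame: the origin (TCP) lies midway between the tips of the shut fingers; the grasp point (between the pads) lies ctrl.grip_point_offset behind it (ctrl.grip_point_offset is the distance from the TCP to the grasp point, in mm); z points along the fingers, y is the direction in which the jaws open and shut (so a half turn about z gives the same grasp; the last joint's range is limited). The gripper opens to 85 mm and grips with 20 to 120 N. Pads are 22 mm wide; open, the fingers measure 114 mm over their backs; the gripper's body (76 mm by 85 mm) begins 54 mm behind the grasp point. The pads swing forward as they close: fully open they stand 13 mm farther back than shut.
Start: joints at [-1.176, 0.383, 0.016, 1.37, -0.006, 1.388, -0.046], TCP at [276.183, 560.648, 231.279] pointing down, gripper open.
Joint ranges: [-2.95, 2.95], [-0.25, 2.06], [-1.52, 1.56], [0.18, 2.33], [-1.44, 4.58], [0.02, 2.06], [-3.01, 3.01]. Speed limits (rad/s): [2.39, 2.39, 3.01, 3.01, 3.14, 3.14, 3.14].

### API

Orientations are given as a unit quaternion [x, y, z, w].
In Python, from plant import monitor, eyes, job, ctrl gives the robot as it stands.
- The arm moves only by the tool drive_tool, never from a script. Its argument "moves" is one flat list of numbers, 5 for each row, row after row: the finger opening in mm, from 0 to 85.4, then the shift along the world's x, y, z in units of 40 mm (1.0 is 40 mm), then the turn about the world's z in units of 10 degrees (1.0 is 10 degrees). In form: [jaw, tx, ty, tz, turn, jaw, tx, ty, tz, turn, ...]. A call has exactly 5 rows; each row shifts and turns the pose as measured when the row begins; what a row does not reach is not made up. A row lasts 1/8 s, in which the tool goes at most 62.5 mm and 10.7 degrees, less where a joint would pass 70% of its speed; a pose out of reach is approached as far as the arm can. A call is refused whole if a number of a shift passes 1 or a number of a turn 1, either way. A call with a gripper value outside its range is refused whole. The fingers move at their own pace and stop on an object; "newtons" is the grip in N (left out, the last holds). Time passes only in rows, so rows that do not move let the fingers close, or fill a call up. It gives the time, the measured TCP pose, the force and the opening at its end, in the units of the state.
- monitor.state(): the state, without advancing time (a new reading comes with each control period).
- eyes.capture(name): name is "scene" or "top"; returns the picture (384x512x3 uint8, red, green, blue); there is no depth.
- eyes.camera_params(name): a dict with "intrinsics" (3x3 intrinsics, pixels), "R" (3x3) and "t" (3): a world point X has camera coordinates R X + t. Camera axes: x right, y down, z forward; pixel columns grow to the right and rows downward; lengths in mm; the calibration is good to about 2 mm. A picture is of the moment at which its call begins. camera_params takes no time and is no camera call.
- job.finish_job(): hands the job in, once; it reports no verdict.
The state is a dict: "t": time; "joint_pos": joint angles; "joint_velocities": joint speeds; "effort": joint torques, N m; "tool_pos": TCP position; "orientation": TCP orientation; "ft_force": force on the tool from outside, world axes, zero at the start; "moment": the same for the moment, N m; "width": finger opening in mm.
Only numpy, scipy, OpenCV 4.12 (cv2) and the standard library are available. Lean on these libraries where they do the work, as an engineer would, in place of code of your own. Each camera call takes 0.05 s, during which the arm holds its last target.

## Working session

There is one attempt and no reset: what is moved stays moved. The work goes in short steps, Python scripts to look and compute and a tool call to move; the robot and the scene stay as the last step left them, time stands still between calls to the robot, and variables do not carry over. Pictures are saved under pics/ and viewed, and the job is handed in when it is done.

Besides the shell and the picture viewer there is one more tool, called after "Request:" as name(argument=value, ...), one argument or row to a line, values as JSON. drive_tool: Moves the arm, as the interface text tells. Its arguments: {"type":"object","properties":{"moves":{"type":"array","items":{"type":"number"}},"newtons":{"type":"number"}},"required":["moves"]}

```bash
mkdir -p pics
python3 - <<'E'
from plant import monitor, eyes, job, ctrl
import cv2
for n in ("scene","top"):
    im=eyes.capture(n); cv2.imwrite(f"pics/{n}0.png",im[:,:,::-1])
    p=eyes.camera_params(n); print(n,p)
s=monitor.state(); print(s, ctrl.grip_point_offset)
E
```

```text
scene {'intrinsics': array([[359.97264477,   0.        , 254.263192  ],
       [  0.        , 359.97264477, 195.04780009],
       [  0.        ,   0.        ,   1.        ]]), 'R': array([[-0.02740937,  0.99959437, -0.00773385],
       [ 0.75097442,  0.01548452, -0.66014972],
       [-0.65976219, -0.02390221, -0.75109423]]), 't': array([  12.7986291 , -384.74660472, 1537.99720827])}
top {'intrinsics': array([[486.06672758,   0.        , 246.975679  ],
       [  0.        , 486.06672758, 193.41169224],
       [  0.        ,   0.        ,   1.        ]]), 'R': array([[ 0.01325595, -0.99986714, -0.00948634],
       [-0.98645383, -0.01152563, -0.16363373],
       [ 0.16350266,  0.01152696, -0.98647555]]), 't': array([  14.37669951,  569.78416194, 1827.46882815])}
{'t': 0.1, 'joint_pos': array([-1.17590448,  0.3841645 ,  0.01636557,  1.37101421, -0.00632308,
        1.38822539, -0.04652444]), 'joint_velocities': array([ 0.00075915, -0.00233347, -0.00046068, -0.00216734, -0.00089324,
       -0.00111791,  0.000207  ]), 'effort': array([ 4.73614287e-03, -6.29131079e+01,  8.48564878e-01, -3.72761786e+01,
        1.70661102e-02,  1.03649977e-02,  5.19208220e-05]), 'tool_pos': array([275.98544667, 560.26462713, 230.38808496]), 'orientation': array([ 2.26880989e-01,  9.73922091e-01, -8.58609834e-04, -2.00335436e-04]), 'ft_force': array([0.03283234, 0.11537743, 0.51934304]), 'moment': array([0.02639332, 0.0070986 , 0.03203982]), 'width': 85.33450684769988} 18.700000000000003
```

View pics/scene0.png

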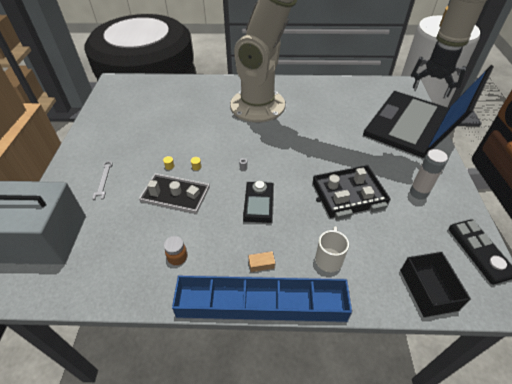

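View pics/top0.png

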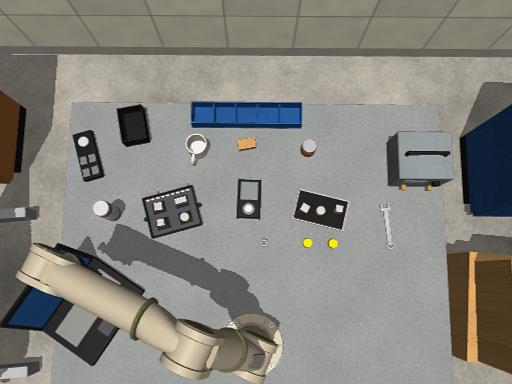

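The overview shows the fuse box at top px (172,210), the tester at (248,198), the tray at (320,210) and two yellow round look-alikes at (307,243) and (333,243). A second key-bearing device at (88,155) is not the tester, since its key is at the far end. I'll enlarge both views.

Run:
```python
import cv2, numpy as np
t=cv2.imread("pics/top0.png"); s=cv2.imread("pics/scene0.png")
f=lambda im,x,y,w,h,k: cv2.resize(im[y:y+h,x:x+w],None,fx=k,fy=k,interpolation=cv2.INTER_CUBIC)
a=f(t,135,175,80,70,9); b=f(t,285,180,80,70,9)
cv2.imwrite("pics/c_box.png",f(t,135,178,80,65,9)); cv2.imwrite("pics/c_tray.png",f(t,285,178,80,65,9)); cv2.imwrite("pics/c_key.png",f(t,225,170,50,50,10))
cv2.imwrite("pics/s_all.png",np.vstack([f(s,305,160,95,60,6)[:, :570], f(s,135,170,95,45,5).copy() if 0 else cv2.copyMakeBorder(f(s,135,170,95,45,5),0,0,0,95,cv2.BORDER_CONSTANT)]))
```

```text
(no output)
```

View pics/c_box.png

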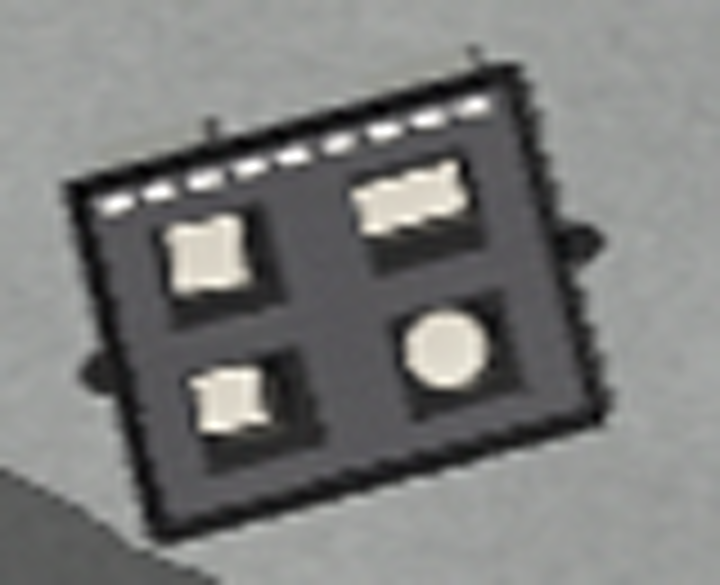

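View pics/c_tray.png

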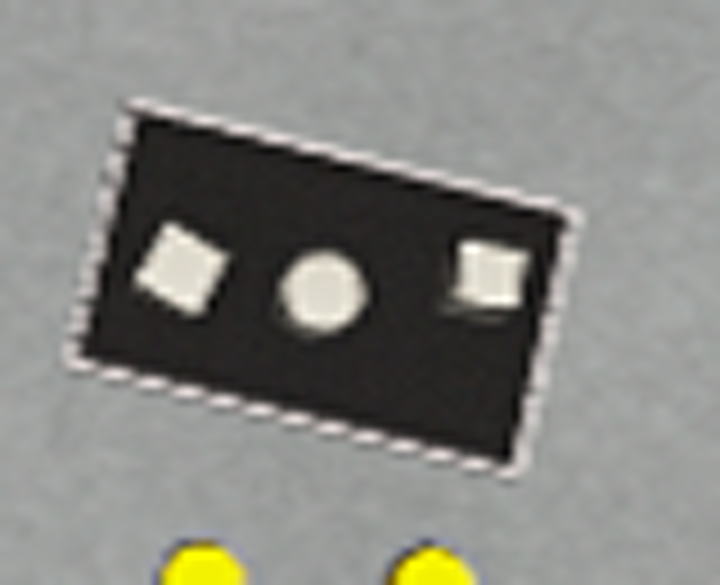

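View pics/c_key.png

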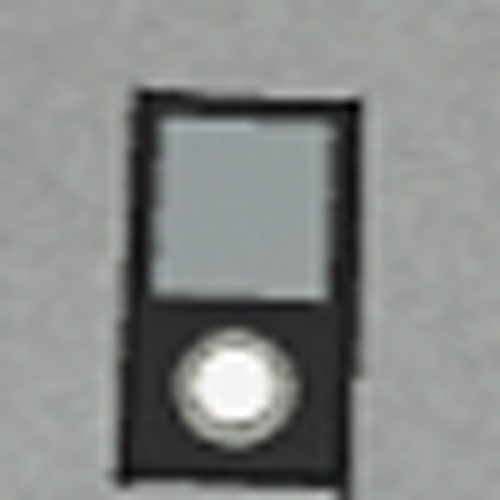

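View pics/s_all.png

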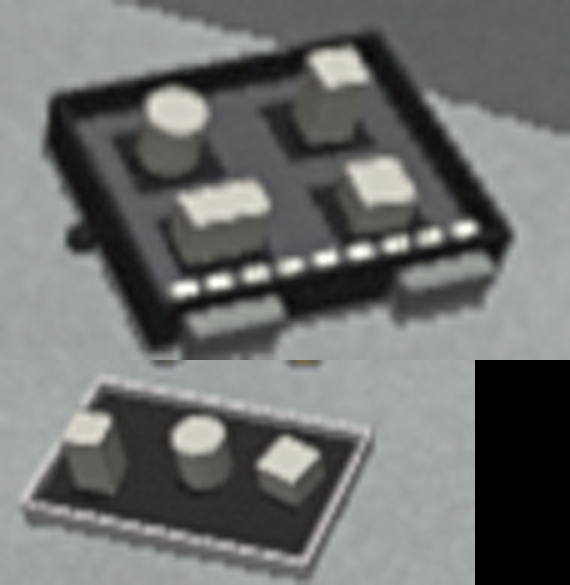

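Box candidates in top px: round (184.3,216.4), the only circular one; low square (157.6,206), oblong (180.5,199.5), tall (160,222). Tray: round (320.6,210), low square (305,207.5), tall (339,208). The key is at (248,208). The crops confirm the round cans in both views. Next I'll refine the centroids and triangulate.

```bash
cat > h.py <<'E'
import numpy as np, cv2
from plant import monitor, eyes, job, ctrl
P={n:eyes.camera_params(n) for n in("scene","top")}
def at(n,uv,z):
    p=P[n];d=p["R"].T@np.linalg.inv(p["intrinsics"])@np.array([*uv,1.]);c=-p["R"].T@p["t"]
    return c+d*(z-c[2])/d[2]
def proj(n,X):
    p=P[n];q=p["intrinsics"]@(p["R"]@np.array(X,float)+p["t"]);return q[:2]/q[2]
def tri(a,b):
    A=[];
    for n,uv in(("top",a),("scene",b)):
        p=P[n];M=p["intrinsics"]@np.c_[p["R"],p["t"]]
        A+= [uv[0]*M[2]-M[0],uv[1]*M[2]-M[1]]
    v=np.linalg.svd(np.array(A))[2][-1];return v[:3]/v[3]
def cen(g,uv,r,th):
    u,v=map(int,np.round(uv));w=g[v-r:v+r+1,u-r:u+r+1].astype(float)
    m=np.clip(w-th,0,None);m=np.minimum(m,40)
    yy,xx=np.mgrid[v-r:v+r+1,u-r:u+r+1];return (m*xx).sum()/m.sum(),(m*yy).sum()/m.sum()
E
python3 - <<'E'
from h import *
t=cv2.imread("pics/top0.png",0); s=cv2.imread("pics/scene0.png",0)
for nm,uv,r,th,z in(("box",(184.3,216.4),6,175,51),("low",(157.6,206),6,175,41),("wide",(180.5,199.5),7,175,49),("tall",(160,222),6,175,63),("spare",(320.6,210),6,150,41),("spl",(305,207.5),6,150,31),("spt",(339,208),6,150,53),("key",(248,208),5,200,45)):
    c=cen(t,uv,r,th);X=at("top",c,z);print(nm,np.round(c,1),X.round(1),"in scene:",proj("scene",X).round(1))
print(at("scene",(334.2-.0,178.3),51), at("scene",(174.6,187.4),41))
cv2.imwrite("pics/s_key.png",cv2.resize(cv2.imread("pics/scene0.png")[170:230,235:285],None,fx=10,fy=10,interpolation=cv2.INTER_CUBIC))
E
```

```text
box [184.1 216.4] [477.1 260.7  51. ] in scene: [333.7 177.9]
low [157.6 205.8] [518.  365.9  41. ] in scene: [367.6 189.7]
wide [179.9 199.5] [542.4 279.3  49. ] in scene: [341.9 193.3]
tall [160.  221.9] [453.5 349.7  63. ] in scene: [360.6 170.6]
spare [320.4 209.9] [ 509.5 -261.5   41. ] in scene: [173.9 184.9]
spl [304.6 207.4] [ 520.1 -202.    31. ] in scene: [192.  189.6]
spt [339.  208.1] [ 515.7 -330.6   53. ] in scene: [151.7 183.4]
key [247.9 208. ] [513.  17.  45.] in scene: [259.  186.1]
[478.80169091 262.31154092  51.        ] [ 520.57789852 -257.21849344   41.        ]
```

View pics/s_key.png

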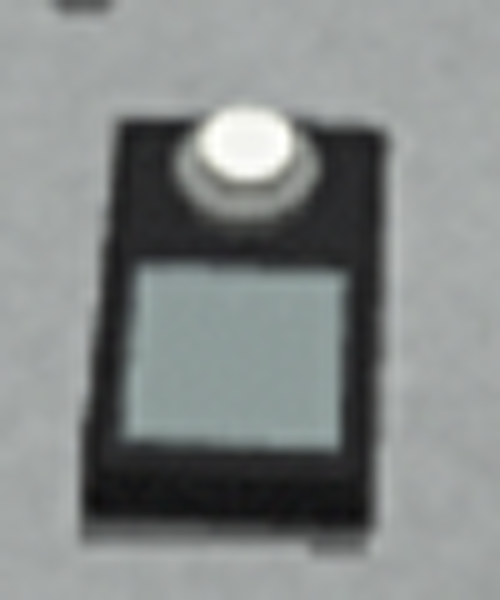

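Run:
```python
from h import *
print("key",tri((247.9,208.),(259.15,183.9)).round(1)); print("box",tri((184.1,216.4),(334.2,178.1)).round(1), "spare",tri((320.4,209.9),(174.5,184.9)).round(1))
for z in(45,50,55): print(at("top",(247.9,208.),z).round(1),at("scene",(259.15,183.9),z).round(1))
```

```text
key [511.9  17.2  54.3]
box [477.2 261.4  50.3] spare [ 509.5 -260.7   40.9]
[513.1  17.2  45. ] [503.2  17.3  45. ]
[512.5  17.2  50. ] [507.9  17.3  50. ]
[511.8  17.1  55. ] [512.6  17.4  55. ]
```

Request:
drive_tool(
  moves=[0,0.5,-0.75,0,0,0,0.5,-0.75,0,0,0,0.5,-0.75,0,0,0,0.5,-0.75,0,0,0,0.5,-0.75,0,0],
  newtons=20,
)

```text
t: 0.72
tool_pos: [374.3, 407.3, 226.9]
orientation: [0.223, 0.975, -0.003, -0.002]
ft_force: [0.8, 0.1, -0.1]
width: 0.3
```

Request:
drive_tool(
  moves=[0,0.6,-0.85,0,0,0,0.6,-0.85,0,0,0,0.6,-0.85,0,0,0,0.6,-0.85,0,0,0,0,0,0,0],
)

```text
t: 1.35
tool_pos: [473.8, 262.2, 225.2]
orientation: [0.226, 0.974, -0.005, -0.002]
ft_force: [-1.2, 0.8, 0.4]
width: 0.1
```

Request:
drive_tool(
  moves=[0,0.08,-0.02,-0.6,0,0,0,0,-0.9,0,0,0,0,-0.9,0,0,0,0,-0.8,0,0,0,0,-0.3,0],
)

```text
t: 1.98
tool_pos: [474.5, 264.9, 81.4]
orientation: [0.224, 0.974, -0.004, -0.003]
ft_force: [-0.4, 0.2, 0.8]
width: 0.1
```

Request:
drive_tool(
  moves=[0,0.06,-0.09,-0.15,0,0,0,0,-0.2,0,0,0,0,0,0,0,0,0,0,0,0,0,0,0,0],
)

```text
t: 2.6
tool_pos: [478.2, 262.8, 69.3]
orientation: [0.224, 0.975, -0.002, -0.002]
ft_force: [0.5, -0.2, -0.0]
width: 0.2
```

Run:
```python
from h import *
for n,(u,v) in(("top",(184,216)),("scene",(334,178))):
    im=eyes.capture(n)[:,:,::-1]; cv2.imwrite(f"pics/{n}1.png",cv2.resize(im[v-35:v+30,u-35:u+35],None,fx=8,fy=8,interpolation=cv2.INTER_CUBIC))
s=monitor.state();print(s["t"],s["tool_pos"],s["ft_force"])
```

```text
2.7 [478.20426784 262.81986222  69.20055619] [0.38002211 0.78795799 0.98831685]
```

View pics/scene1.png

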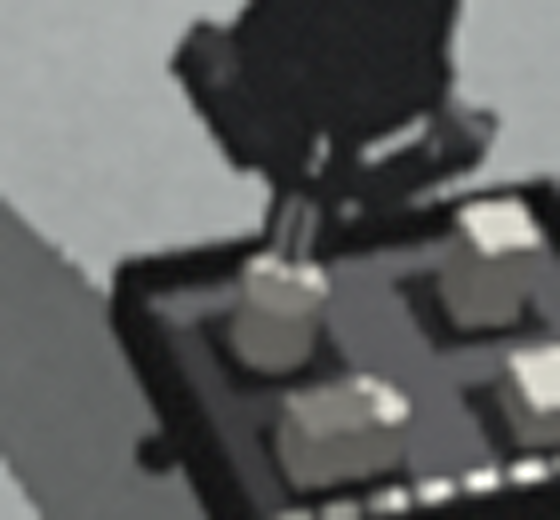

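View pics/top1.png

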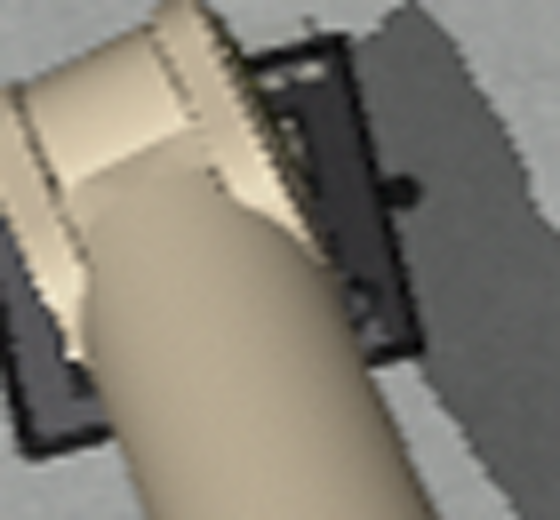

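The scene picture shows the shut fingertips just above the round relay, tips about px (335.5,175) against a can top at (334,178). I'll go a little lower, to about 15 mm above it, and hold.

Request:
drive_tool(
  moves=[0,-0.02,-0.05,-0.1,0,0,0,0,0,0,0,0,0,0,0,0,0,0,0,0,0,0,0,0,0],
)

```text
t: 3.32
tool_pos: [477.3, 260.6, 65.0]
orientation: [0.224, 0.975, -0.002, -0.002]
ft_force: [1.1, -0.2, -0.2]
width: -0.0
```

Request:
drive_tool(
  moves=[0,0,0,0,0,0,0,0,0,0,0,0,0,0,0,0,0,0,0,0,0,0,0,0,0],
)

```text
t: 3.95
tool_pos: [477.3, 260.7, 65.1]
orientation: [0.224, 0.975, -0.002, -0.002]
ft_force: [-0.2, -0.3, 0.1]
width: 0.2
```

Request:
drive_tool(
  moves=[0,0,0,0,0,0,0,0,0,0,0,0,0,0,0,0,0,0,0,0,0,0,0,0,0],
)

```text
t: 4.58
tool_pos: [477.4, 260.7, 65.1]
orientation: [0.224, 0.975, -0.002, -0.002]
ft_force: [0.4, 0.1, 0.1]
width: 0.1
```

Request:
drive_tool(
  moves=[0,0,0,0,0,0,0,0,0,0,0,0,0,0,0,0,0,0,0,0,0,0,0,0,0],
)

```text
t: 5.2
tool_pos: [477.4, 260.7, 65.1]
orientation: [0.224, 0.975, -0.002, -0.002]
ft_force: [-0.3, 0.0, 0.1]
width: 0.1
```

Held about 1.9 s steady so far; I'll add two more calls to be sure.

Request:
drive_tool(
  moves=[0,0,0,0,0,0,0,0,0,0,0,0,0,0,0,0,0,0,0,0,0,0,0,0,0],
)

```text
t: 5.82
tool_pos: [477.4, 260.7, 65.1]
orientation: [0.224, 0.975, -0.002, -0.002]
ft_force: [0.3, 0.6, -0.1]
width: 0.3
```

Request:
drive_tool(
  moves=[0,0,0,0,0,0,0,0,0,0,0,0,0,0,0,0,0,0,0,0,0,0,0,0,0],
)

```text
t: 6.45
tool_pos: [477.3, 260.7, 65.1]
orientation: [0.224, 0.975, -0.002, -0.002]
ft_force: [0.1, 0.1, 0.3]
width: 0.0
```

Request:
drive_tool(
  moves=[0,0,0,0.6,0,0,0,0,0.9,0,0,0,0,0.9,0,0,0,0,0.7,0,0,0,0,0.2,0],
)

```text
t: 7.08
tool_pos: [476.0, 259.8, 199.6]
orientation: [0.224, 0.975, -0.004, -0.003]
ft_force: [-0.0, 0.6, 0.1]
width: 0.2
```

Request:
drive_tool(
  moves=[0,0.06,-0.8,0,0,0,0.06,-0.95,0,0,0,0.06,-0.95,0,0,0,0.06,-0.95,0,0,0,0.06,-0.95,0,0],
)

```text
t: 7.7
tool_pos: [485.3, 74.1, 195.0]
orientation: [0.22, 0.975, -0.005, -0.005]
ft_force: [-0.3, -0.1, 0.2]
width: 0.1
```

Request:
drive_tool(
  moves=[0,0.06,-0.95,0,0,0,0.06,-0.95,0,0,0,0.06,-0.95,0,0,0,0.06,-0.95,0,0,0,0.06,-0.95,0,0],
)

```text
t: 8.32
tool_pos: [494.4, -122.0, 189.6]
orientation: [0.22, 0.975, -0.006, -0.008]
ft_force: [0.1, -0.3, 0.6]
width: -0.1
```

Request:
drive_tool(
  moves=[0,0.1,-0.9,0,0,0,0.1,-0.9,0,0,0,0.1,-0.9,0,0,0,0.06,-0.6,0,0,0,0,0,0,0],
)

```text
t: 8.95
tool_pos: [505.4, -261.1, 183.6]
orientation: [0.222, 0.975, -0.007, -0.012]
ft_force: [0.3, -0.6, 0.5]
width: 0.1
```

Request:
drive_tool(
  moves=[0,0.1,0,-0.4,0,0,0,0,-0.8,0,0,0,0,-0.8,0,0,0,0,-0.5,0,0,0,0,0,0],
)

```text
t: 9.57
tool_pos: [509.3, -252.7, 74.2]
orientation: [0.218, 0.976, -0.005, -0.015]
ft_force: [0.5, 0.6, 0.3]
width: -0.1
```

Request:
drive_tool(
  moves=[0,0,-0.21,0,0,0,0,0,-0.2,0,0,0,0,-0.2,0,0,0,0,0,0,0,0,0,0,0],
)

```text
t: 10.2
tool_pos: [510.8, -261.1, 58.9]
orientation: [0.218, 0.976, -0.005, -0.013]
ft_force: [-0.2, -0.8, -0.0]
width: -0.2
```

Run:
```python
from h import *
for n,(u,v) in(("scene",(174,185)),):
    im=eyes.capture(n)[:,:,::-1]; cv2.imwrite(f"pics/{n}2.png",cv2.resize(im[v-35:v+30,u-35:u+35],None,fx=8,fy=8,interpolation=cv2.INTER_CUBIC))
s=monitor.state();print(s["t"],s["tool_pos"],s["ft_force"],s["orientation"],proj("scene",s["tool_pos"]))
```

```text
10.25 [ 510.80557739 -261.04845133   58.84951381] [-0.11214635 -0.57796321  0.23704899] [ 0.21780253  0.975888   -0.00472778 -0.0135025 ] [172.98481762 181.41791994]
```

View pics/scene2.png

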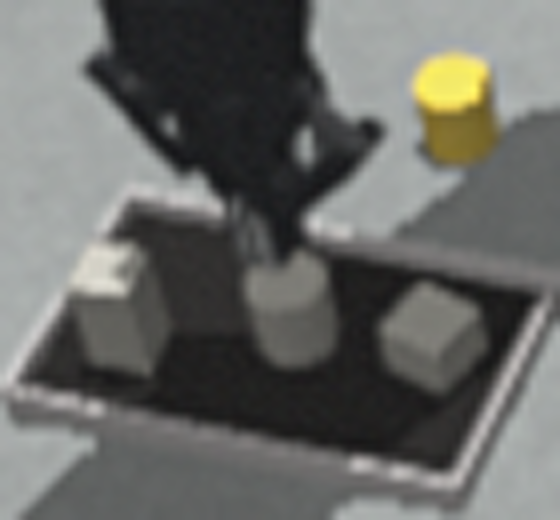

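The fingertips (px ~172.5,181.5) are directly above the round spare (top at ~174.5,185). I'll shift them 2 mm towards +y and 3 mm down, then hold.

Request:
drive_tool(
  moves=[0,-0.03,0.06,-0.07,0,0,0,0,0,0,0,0,0,0,0,0,0,0,0,0,0,0,0,0,0],
)

```text
t: 10.88
tool_pos: [509.8, -258.5, 56.4]
orientation: [0.218, 0.976, -0.005, -0.013]
ft_force: [0.1, -0.9, 0.0]
width: 0.1
```

Request:
drive_tool(
  moves=[0,0,0,0,0,0,0,0,0,0,0,0,0,0,0,0,0,0,0,0,0,0,0,0,0],
)

```text
t: 11.5
tool_pos: [509.8, -258.6, 56.4]
orientation: [0.218, 0.976, -0.005, -0.013]
ft_force: [-1.2, -0.1, 0.2]
width: 0.3
```

Request:
drive_tool(
  moves=[0,0,0,0,0,0,0,0,0,0,0,0,0,0,0,0,0,0,0,0,0,0,0,0,0],
)

```text
t: 12.12
tool_pos: [509.9, -258.6, 56.4]
orientation: [0.218, 0.976, -0.005, -0.013]
ft_force: [0.1, 0.3, -0.3]
width: 0.1
```

Request:
drive_tool(
  moves=[0,0,0,0,0,0,0,0,0,0,0,0,0,0,0,0,0,0,0,0,0,0,0,0,0],
)

```text
t: 12.75
tool_pos: [509.9, -258.6, 56.4]
orientation: [0.218, 0.976, -0.005, -0.013]
ft_force: [0.8, -0.9, -0.1]
width: -0.2
```

Request:
drive_tool(
  moves=[0,0,0,0,0,0,0,0,0,0,0,0,0,0,0,0,0,0,0,0,0,0,0,0,0],
)

```text
t: 13.38
tool_pos: [509.9, -258.6, 56.4]
orientation: [0.218, 0.976, -0.005, -0.013]
ft_force: [-0.2, -0.9, 0.4]
width: -0.3
```

Request:
drive_tool(
  moves=[0,0,0,0,0,0,0,0,0,0,0,0,0,0,0,0,0,0,0,0,0,0,0,0,0],
)

```text
t: 14.0
tool_pos: [509.9, -258.5, 56.4]
orientation: [0.218, 0.976, -0.005, -0.013]
ft_force: [0.7, -0.5, -0.2]
width: -0.0
```

Request:
drive_tool(
  moves=[0,0,0,0.6,0,0,0,0,0.9,0,0,0,0,0.9,0,0,0,0,0.5,0,0,0,0,0,0],
)

```text
t: 14.62
tool_pos: [508.8, -258.3, 175.1]
orientation: [0.218, 0.976, -0.005, -0.014]
ft_force: [-0.5, 0.7, -0.1]
width: 0.2
```

Request:
drive_tool(
  moves=[0,0,0.8,0,0,0,0,0.95,0,0,0,0,0.95,0,0,0,0,0.95,0,0,0,0,0.95,0,0],
)

```text
t: 15.25
tool_pos: [504.9, -72.3, 169.1]
orientation: [0.221, 0.975, -0.006, -0.017]
ft_force: [0.7, -1.0, -0.2]
width: -0.3
```

Request:
drive_tool(
  moves=[0,0.06,0.9,0,0,0,0.06,0.9,0,0,0,0.06,0.4,0,0,0,0,0,0,0,0,0,0,0,0],
)

```text
t: 15.88
tool_pos: [509.5, 19.7, 164.0]
orientation: [0.22, 0.975, -0.007, -0.02]
ft_force: [0.1, -0.7, -0.2]
width: -0.2
```

Request:
drive_tool(
  moves=[0,0.06,-0.05,-0.4,0,0,0,0,-0.8,0,0,0,0,-0.7,0,0,0,0,-0.3,0,0,0,0,0,0],
)

```text
t: 16.5
tool_pos: [511.5, 10.3, 70.9]
orientation: [0.224, 0.974, -0.008, -0.02]
ft_force: [-0.4, 0.5, 0.7]
width: -0.2
```

Request:
drive_tool(
  moves=[0,0,0.16,0,0,0,0,0,0,0,0,0,0,0,0,0,0,0,0,0,0,0,0,0,0],
)

```text
t: 17.12
tool_pos: [513.7, 17.3, 73.8]
orientation: [0.224, 0.974, -0.007, -0.018]
ft_force: [-1.2, -0.1, -0.8]
width: 0.3
```

Run:
```python
from h import *
for n,(u,v) in(("scene",(259,190)),):
    im=eyes.capture(n)[:,:,::-1]; cv2.imwrite(f"pics/{n}3.png",cv2.resize(im[v-35:v+30,u-35:u+35],None,fx=8,fy=8,interpolation=cv2.INTER_CUBIC))
s=monitor.state();print(s["t"],s["tool_pos"],s["ft_force"],s["orientation"],proj("scene",s["tool_pos"]),proj("scene",[512,17,54]))
```

```text
17.175 [513.6957749   17.28692844  73.8237776 ] [ 0.16297613 -0.04221501  0.6773747 ] [ 0.22425695  0.97434166 -0.00729418 -0.01771867] [259.12095815 180.1096524 ] [259.02682519 183.98295194]
```

View pics/scene3.png

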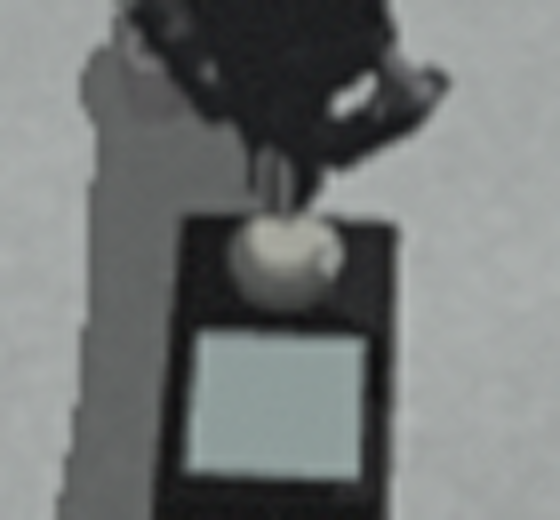

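The tips (px ~259.5,181) are centred over the white key. Now I'll press slowly.

Request:
drive_tool(
  moves=[0,-0.03,0.02,-0.15,0,0,0,0,-0.12,0,0,0,0,-0.1,0,0,0,0,-0.05,0,0,0,0,0,0],
)

```text
t: 17.8
tool_pos: [511.9, 18.0, 55.3]
orientation: [0.224, 0.974, -0.008, -0.018]
ft_force: [-0.4, 0.1, 0.5]
width: -0.1
```

Request:
drive_tool(
  moves=[0,0,-0.02,-0.06,0,0,0,0,-0.05,0,0,0,0,-0.05,0,0,0,0,0,0,0,0,0,0,0],
)

```text
t: 18.42
tool_pos: [512.3, 17.5, 49.5]
orientation: [0.224, 0.974, -0.007, -0.018]
ft_force: [-3.3, 1.0, 4.0]
width: 0.2
```

Request:
drive_tool(
  moves=[0,0,0,-0.05,0,0,0,0,-0.05,0,0,0,0,-0.05,0,0,0,0,-0.05,0,0,0,0,-0.05,0],
)

```text
t: 19.05
tool_pos: [512.6, 17.6, 47.7]
orientation: [0.225, 0.974, -0.005, -0.018]
ft_force: [-11.8, 0.2, 28.4]
width: -0.1
```

Request:
drive_tool(
  moves=[0,0,0,-0.06,0,0,0,0,-0.06,0,0,0,0,0,0,0,0,0,0,0,0,0,0,0,0],
)

```text
t: 19.68
tool_pos: [512.4, 17.5, 48.8]
orientation: [0.225, 0.974, -0.003, -0.018]
ft_force: [-2.6, 0.2, 4.1]
width: -0.5
```

Request:
drive_tool(
  moves=[0,0,0,0.15,0,0,0,0,0.4,0,0,0,0,0.8,0,0,0,0,0.9,0,0,0,0,0.8,0],
)

```text
t: 20.3
tool_pos: [510.6, 16.6, 174.2]
orientation: [0.226, 0.974, -0.005, -0.02]
ft_force: [1.0, 0.5, 1.0]
width: -0.4
```

Request:
drive_tool(
  moves=[0,0,0,0.5,0,0,0,0,0,0,0,0,0,0,0,0,0,0,0,0,0,0,0,0,0],
)

```text
t: 20.92
tool_pos: [511.2, 16.0, 197.2]
orientation: [0.226, 0.974, -0.004, -0.018]
ft_force: [0.0, -0.7, 0.6]
width: 0.0
```

Run:
```python
from h import *
for n in ("scene","top"):
    im=eyes.capture(n)[:,:,::-1]; cv2.imwrite(f"pics/{n}4f.png",im)
    x0,y0,x1,y1=(130,145,400,285) if n=="scene" else (130,120,400,260)
    cv2.imwrite(f"pics/{n}4.png",cv2.resize(im[y0:y1,x0:x1],None,fx=2.9,fy=2.9,interpolation=cv2.INTER_CUBIC))
s=monitor.state();print(s["t"],s["tool_pos"],s["ft_force"])
```

```text
21.025 [511.21278274  16.01641379 197.32539472] [-0.42324602 -0.20257696  0.75046359]
```

View pics/scene4.png

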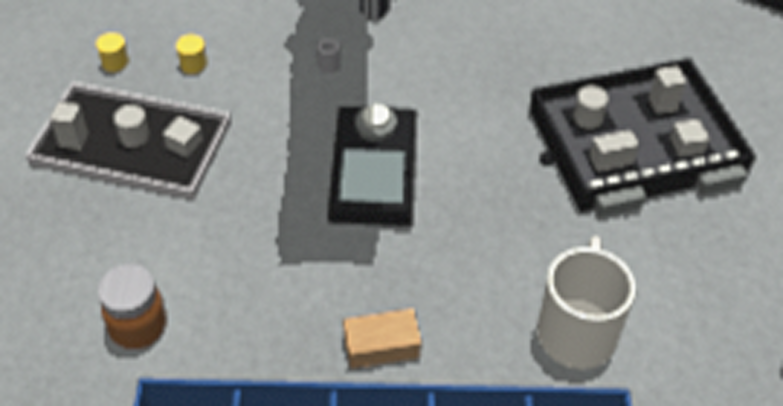

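View pics/top4.png

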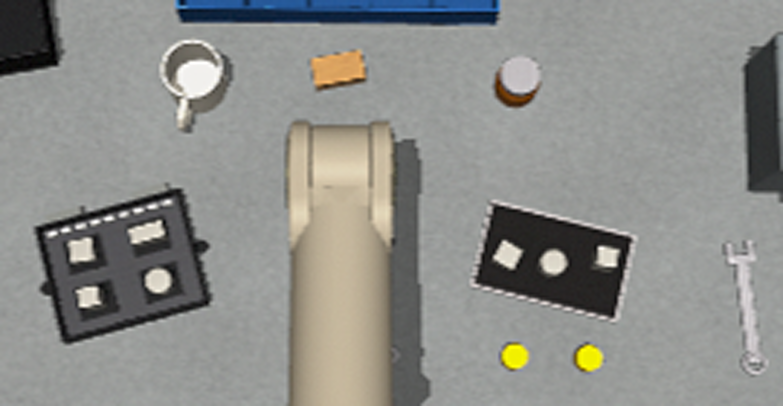

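All relays, the yellow parts and the other objects look unchanged, and the key is up again. I'll check the relay centroids, then hand in.

Run:
```python
from h import *
a=cv2.imread("pics/top0.png",0);b=cv2.imread("pics/top4f.png",0)
for nm,uv,th in(("box",(184,216),175),("low",(158,206),175),("wide",(180,199),175),("tall",(160,222),175),("spare",(320,210),150),("spl",(305,207),150),("spt",(339,208),150)):
    print(nm,np.round(np.subtract(cen(b,uv,6,th),cen(a,uv,6,th)),2))
job.finish_job()
```

```text
box [-0.    0.03]
low [0.03 0.02]
wide [0.05 0.  ]
tall [0.02 0.02]
spare [-0.    0.01]
spl [-0.02 -0.  ]
spt [-0.   -0.01]
the job is handed in; nothing more can be done
```

The job is done in the order asked and handed in at about 21 s.

- **Fuse box:** I came straight down with the fingers shut to about 14 mm above the round relay and held there for about 3.5 s. The wrist force stayed at noise level, so nothing was touched.
- **Spares tray:** I did the same over the round spare, about 15 mm above it, also for about 3.5 s.
- **Tester key:** I pressed until the key stopped hard, with about 6 mm of travel and a vertical force of 28 N. I then lifted straight off to 197 mm.

**Last checks:**
- The key looks up again in the scene picture.
- All seven relays moved less than 0.1 px between the first and last top pictures, so none shifted.
- The wrist force was near zero when I handed in.
- I judged the full press from the force and height only, because the key's travel itself can't be read.
- The tool had tilted about 2° by the time it pressed the key, which caused about 12 N of sideways force there.
- No check failed or disagreed.

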